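Clear the packing things off the chocolate display into the counter organiser

ROBOT

A 6-joint arm with a two-finger parallel gripper is mounted at the origin on a cart in front of the work surface, level with it; the furniture and walls round the work are solid. World frame = base frame: x ahead of the robot, y to its left, z up, the work surface at z = 0. Lengths are in m, angles in rad, forces in N, time in s.
With the tool pointing down it reaches from about 0.35 to 0.775 m from the base axis. Payload 7.3 kg.
Tool frame: the origin (TCP) lies at the centre of the arm's flange, where the gripper is bolted on; the fingertips stand 178 mm ahead of it and the grasp point (between the pads) lies 159 mm ahead of it; z points along the fingers, y is the line along which they close (so a half turn about z gives the same grasp; the last joint's range is limited). The gripper opens to 92 mm and grips with 3 to 60 N. Pads are 19 mm wide; open, the fingers measure 130 mm over their backs; the gripper's body (75 mm by 190 mm) begins 47 mm behind the grasp point.
Start: joints at [1.053, 0.342, 1.524, -0, 1.275, -0.146], TCP at [0.191, 0.489, 0.405] pointing down, gripper open.
Joint ranges: [-2.53, 2.53], [-0.77, 2.02], [0.04, 2.7], [-1, 4.14], [0.28, 2.66], [-3.11, 3.11]. Speed limits (rad/s): [2.57, 2.57, 3.14, 3.14, 3.14, 3.14].

INTERFACE

Orientations are given as [roll, pitch, yaw] about the fixed x, y, z axes, in that order (R = Rz(yaw) Ry(pitch) Rx(roll)).
In Python, from cell import robot gives the robot as it stands.
- The arm moves only by the shell command python3 drive.py 'ROWS' [OPENING] [FORCE]. ROWS is a JSON list of rows, 1 to 8 of them, each written [[dx, dy, dz], [rx, ry, rz]]: dx, dy, dz in fractions of the full range, 1 being 40 cm, then a rotation vector rx, ry, rz in a scale on which 1.0 is 180 degrees; each row shifts and turns the commanded pose from where the row before left it, along the tool's axes as they then stand; what a row does not reach is not made up. A row lasts 1/12 s, in which the tool goes at most 0.0417 m and 0.125 rad, less where a joint would pass 70% of its speed; a pose out of reach is approached as far as the arm can. OPENING is the finger opening in m, set as the command begins (- or left out keeps the last). The fingers move at their own pace and stop on an object; FORCE is the grip in N (left out, the last holds). Time passes only in rows, so rows that do not move let the fingers close. It prints the time, the measured TCP pose, the force, the opening and the grip force at its end. A shift or turn number past 1, either way, is cut back to 1. Input that does not fit is refused with a message, and nothing moves.
- robot.observe(): the state, without advancing time (a new reading comes with each control period).
- robot.read_camera(name): name is "scene" or "top" or "wrist"; returns a dict with "image" (400x640x3 uint8, red, green, blue), "fx", "fy", "cx", "cy" (pixels), "pose" (4x4, takes a point from camera to world coordinates). Camera axes: x right, y down, z forward; pixel columns grow to the right and rows downward; lengths in m; the calibration is good to about 2 mm. A picture is of the moment at which its call begins. There is no depth.
- robot.hand_in(): hands the job in; it is judged then, once.
The state is a dict: "time": time; "qpos": joint angles; "qvel": joint speeds; "joint_efforts": joint torques, N m; "tool_pos": TCP position; "tool_rot": TCP orientation; "contact_force": force on the tool from outside, world axes, zero at the start; "torque": the same for the moment, N m; "opening": finger opening in m; "grip_force": force on a finger pad.
Only numpy, scipy, OpenCV 4.12 (cv2) and the standard library are available. Lean on these libraries where they do the work, as an engineer would, in place of code of your own. Each camera call takes 0.05 s, during which the arm holds its last target. There are 200 camera calls.

TASK

The gift-wrapping things were left among the chocolate trays: put each back in its place in the wooden organiser at the front of the counter. The sticker roll goes flat over the thin steel post and the brown tape roll over the thick grey hub, both right down on the wood; the date stamp stands upright in the rectangular well, and the felt marker lies in both notches of the pen rest, about centred. Leave the ivory ring-shaped bonbon and the dipping fork where they are; they do not belong in it.

Things in the scene. Friction and masses are not known exactly. Their poses are not given: they have to be found in the camera images.
- sticker_roll: On the level worktop among the display trays (behind it chocolates 15 mm high, in places a fixed price card 50 mm high). White roll of stickers lying flat, 68 mm outside diameter, 30 mm high, round hole through its middle 24 mm wide; 70 g; origin at the centre of its underside, z up. Grip across the outside.
- tape_roll: On the level worktop among the display trays (behind it chocolates 15 mm high, in places a fixed price card 50 mm high). Brown paper tape roll lying flat, 58 mm outside diameter, 25 mm high, hole through its middle 38 mm wide; 50 g; origin at the centre of its underside, z up. Grip across the outside.
- stamp: On the level worktop among the display trays (behind it chocolates 15 mm high, in places a fixed price card 50 mm high). Date stamp, upright, 59 mm high: an oak foot 26 mm (x) by 40 mm (y) by 12 mm high, and a turned red handle above it, round, thickest (24 mm) 45 to 52 mm up and tapering to 13 mm at the foot; 60 g; origin at the centre of the foot's underside, z up.
- marker: On the level worktop among the display trays (behind it chocolates 15 mm high, in places a fixed price card 50 mm high). Black felt marker lying down, 128 mm long (its y axis), 12 mm wide and high, 20 g; origin at the middle of its underside.
- sticker_post: Place of the sticker roll: one of four fixed beech inserts, 82 (x) by 90 (y) mm, in any order, 92 mm apart in y, in a dark tray (96 by 380, rim 13 mm); origin: centre of its underside, 4 mm over the worktop; 10 mm thick, with an upright round steel post in the centre, 12 mm across, that rises 32 mm over the insert's top (the last 8 mm taper to 5 mm).
- tape_hub: Place of the tape roll: one of four fixed beech inserts, 82 (x) by 90 (y) mm, in any order, 92 mm apart in y, in a dark tray (96 by 380, rim 13 mm); origin: centre of its underside, 4 mm over the worktop; 10 mm thick, with a round grey plastic hub in the centre, 26 mm across, that rises 22 mm over the insert's top (the last 5 mm taper to 18 mm). Too thick for the sticker roll.
- stamp_well: Place of the stamp: one of four fixed beech inserts, 82 (x) by 90 (y) mm, in any order, 92 mm apart in y, in a dark tray (96 by 380, rim 13 mm); origin: centre of its underside, 4 mm over the worktop; 20 mm thick, with a rectangular well in the centre, 38 mm (x) by 52 mm (y), 10 mm deep, its floor 10 mm over the origin, black rubber; the stamp's longer side goes along y.
- pen_rest: Place of the marker: one of four fixed beech inserts, 82 (x) by 90 (y) mm, in any order, 92 mm apart in y, in a dark tray (96 by 380, rim 13 mm); origin: centre of its underside, 4 mm over the worktop; 5 mm thick, with two notched saddles at x = -34 and 34 mm, 12 mm thick, 22 mm high; the marker lies along x in both notches (24 mm wide, floor 12 mm up). Between the saddles: 56 mm for fingers.
- ring_bonbon: Ivory ring-shaped bonbon, 30 mm across, 9 mm high, lying among the trays; loose; to be left alone. Origin at the centre of its underside.
- dipping_fork: Dipping fork, 190 mm long (its y axis), 14 mm wide, 12 mm high, wooden handle towards +y, thin steel prongs towards -y, lying at the front left of the counter; loose; to be left alone. Origin at the middle of its underside.

How it is judged:
At the end, for the whole second after the job is handed in: Sticker roll on its post and tape roll on its hub, both flat on the insert (3 mm); stamp upright on the floor of its well (3 mm); marker in both notches, within 20 mm of centred along its length; all released and at rest; bonbon and dipping fork within 15 mm of their start (horizontal distance between sticker_roll and sticker_post below 0.01 m and z of sticker_roll in the frame of sticker_post between 0.007 and 0.013 m and angle between each of sticker_roll, tape_roll, stamp's own z axis and vertical below 0.12 rad and linear speed of each of sticker_roll, tape_roll, stamp, marker below 0.02 m/s and angular speed of each of sticker_roll, tape_roll, stamp, marker below 0.3 rad/s and horizontal distance between tape_roll and tape_hub below 0.01 m and z of tape_roll in the frame of tape_hub between 0.007 and 0.013 m and horizontal distance between stamp and stamp_well below 0.011 m and z of stamp in the frame of stamp_well between 0.007 and 0.013 m and x of marker in the frame of pen_rest between -0.02 and 0.02 m and y of marker in the frame of pen_rest between -0.01 and 0.01 m and z of marker in the frame of pen_rest between 0.009 and 0.015 m and angle between the y axis of marker and the x axis of pen_rest, either way round below 0.25 rad and distance of each of ring_bonbon, dipping_fork from where it was at the start of the episode below 0.015 m); the robot touches nothing.
It fails at once if the ring-shaped bonbon is pushed or carried off (distance of ring_bonbon from where it was at the start of the episode above 0.015 m).
It fails at once if the dipping fork is pushed or carried off (distance of dipping_fork from where it was at the start of the episode above 0.015 m).
It also fails if it takes over 96 s, if anything falls off the work surface, if the arm or the gripper's body presses on something with over 40 N, if the wrist force passes 120 N, or if a joint passes its speed limit or range.

## Working session

There is one attempt and no reset: what is moved stays moved. The work goes in short steps, Python scripts to look and compute and a shell command to move; the robot and the scene stay as the last step left them, time stands still between calls to the robot, and variables do not carry over. Pictures are saved under pics/ and viewed, at most 18 in all, crops included, and the job is handed in when it is done.

```bash
ls; mkdir -p pics
python3 - <<'E'
from cell import robot
import cv2,numpy as np
o=robot.observe();print(o)
for n in("top","scene"):
    c=robot.read_camera(n);cv2.imwrite(f"pics/{n}0.png",c["image"][:,:,::-1]);np.savez(f"{n}0.npz",**c)
    print(n,c["fx"],c["cx"],c["cy"],np.round(c["pose"],3).tolist())
E
```

```text
cell.py
drive.py
pics
{'time': 0.0, 'qpos': array([ 1.05298925e+00,  3.42712406e-01,  1.52501572e+00,  2.17777833e-05,
        1.27543926e+00, -1.46004206e-01]), 'qvel': array([ 0.00129907,  0.00126099,  0.00097725,  0.00317448, -0.00012172,
       -0.00117219]), 'joint_efforts': array([ 3.09417806e-05, -4.31236517e+01, -2.44215846e+01,  7.18052150e-02,
        5.60767134e-02, -1.30101571e-04]), 'tool_pos': array([0.19063776, 0.48901241, 0.40405057]), 'tool_rot': array([-3.14003771e+00, -2.49703852e-04,  2.76978323e+00]), 'contact_force': array([ 0.36190377, -0.38779683, -1.27234526]), 'torque': array([-0.00735437, -0.04104073, -0.00287565]), 'grip_force': 0.0, 'opening': 0.09187848336201088}
top 383.44874376914737 318.650352038488 202.5000332618184 [[0.012, -0.992, 0.127, 0.353], [-1.0, -0.01, 0.011, -0.01], [-0.009, -0.127, -0.992, 1.06], [0.0, 0.0, 0.0, 1.0]]
scene 370.3730267604205 316.9748319741848 202.93788554480773 [[0.637, -0.486, 0.598, -0.119], [-0.771, -0.406, 0.491, -0.502], [0.004, -0.774, -0.634, 0.661], [0.0, 0.0, 0.0, 1.0]]
```

View pics/top0.png

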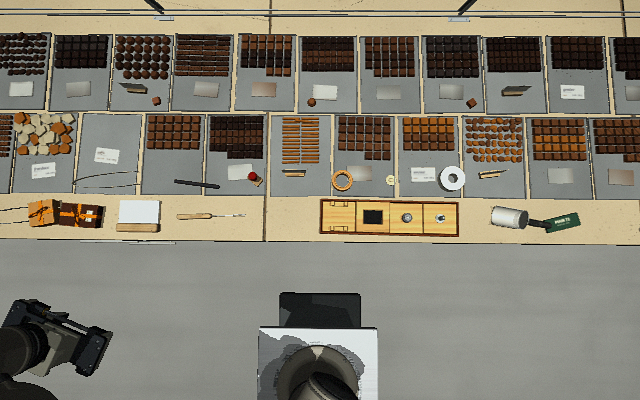

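View pics/scene0.png

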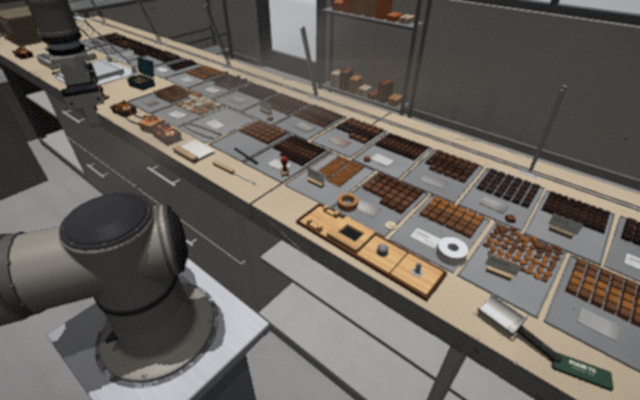

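The top view shows the organiser from left to right: pen rest (339,217), stamp well (373,217), tape hub (407,217), sticker post (440,217). The loose items are the marker (197,184), stamp (255,177), tape roll (342,180), bonbon (391,180), sticker roll (452,179) and fork (210,216). The scene view shows the same layout, with the stamp at (285,165), tape roll (347,200) and sticker roll (452,249). Price cards stand just behind the tape roll and beside the sticker roll.

```bash
cat > h.py <<'E'
import numpy as np,cv2
def ray(c,uv):
    u,v=uv;d=np.array([(u-c["cx"])/c["fx"],(v-c["cy"])/c["fy"],1.]);P=c["pose"]
    d=P[:3,:3]@d;return P[:3,3],d/np.linalg.norm(d)
def plane(c,uv,z):
    o,d=ray(c,uv);return o+d*(z-o[2])/d[2]
def tri(*obs):
    A=np.zeros((3,3));b=np.zeros(3);R=[ray(c,uv) for c,uv in obs]
    for o,d in R:
        M=np.eye(3)-np.outer(d,d);A+=M;b+=M@o
    p=np.linalg.solve(A,b);return p,max(np.linalg.norm((np.eye(3)-np.outer(d,d))@(p-o)) for o,d in R)
def proj(c,p):
    q=np.linalg.inv(c["pose"])@np.r_[p,1];return np.array([c["fx"]*q[0]/q[2]+c["cx"],c["fy"]*q[1]/q[2]+c["cy"]])
def load(f):
    return {k:v for k,v in np.load(f).items()}
def snap(robot,tag,name="wrist"):
    c=robot.read_camera(name);np.savez(tag+".npz",**c);cv2.imwrite(f"pics/{tag}.png",c["image"][:,:,::-1]);return c
def goto(robot,xyz,yaw=None):
    """delta in tool axes from measured TCP to xyz; yaw turn (about tool z)"""
    from scipy.spatial.transform import Rotation as Ro
    o=robot.observe();R=Ro.from_euler("xyz",o["tool_rot"]).as_matrix()
    out=[np.round(R.T@(np.array(xyz)-o["tool_pos"]),4)]
    if yaw is not None:
        T=Ro.from_euler("xyz",[np.pi,0,yaw]).as_matrix();out.append(np.round(Ro.from_matrix(R.T@T).as_rotvec(),3))
    return out
E
python3 - <<'E'
from h import *
t=load("top0.npz");s=load("scene0.npz")
for n,uv,z in[("pen",(339,217),.01),("well",(373,217),.02),("hub",(407,217),.03),("post",(440,217),.04),("mark",(197,184),.012),("stamp",(253,176),.05),("tape",(342,180),.025),("bon",(391,180),.009),("stick",(452,179),.03),("forkL",(178,216),.01),("forkR",(244,215),.01)]:
    print(n,np.round(plane(t,uv,z),3))
a=cv2.imread("pics/top0.png")[160:240,165:475];b=cv2.imread("pics/scene0.png")[130:300,220:475]
a=cv2.resize(a,None,fx=2.5,fy=2.5,interpolation=2);b=cv2.resize(b,None,fx=2.3,fy=2.3,interpolation=2)
im=np.zeros((a.shape[0]+b.shape[0],775,3),np.uint8);im[:a.shape[0],:a.shape[1]]=a;im[a.shape[0]:,:b.shape[1]]=b
cv2.imwrite("pics/crop0.png",im);print(im.shape)
E
```

```text
pen [ 0.449 -0.055  0.01 ]
well [ 0.449 -0.147  0.02 ]
hub [ 0.449 -0.237  0.03 ]
post [ 0.449 -0.322  0.04 ]
mark [0.536 0.341 0.012]
stamp [0.553 0.178 0.05 ]
tape [ 0.549 -0.062  0.025]
bon [ 0.554 -0.199  0.009]
stick [ 0.554 -0.361  0.03 ]
forkL [0.447 0.389 0.01 ]
forkR [0.451 0.207 0.01 ]
(591, 775, 3)
```

View pics/crop0.png

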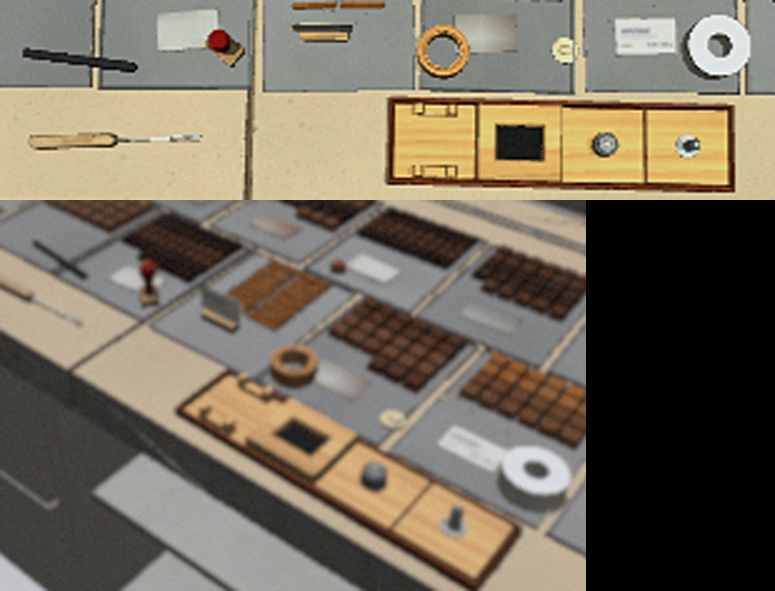

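The crop shows the stamp foot turned about 35° and the organiser square to the table. Most price cards lie flat. Cards stand left of the tape roll, crop (325,33), and right of the sticker roll.

Run:
```python
from h import *
from cell import robot
c=robot.read_camera("wrist");print(np.round(c["pose"],3),c["fx"],c["cx"],c["cy"])
print(goto(robot,[.50,.27,.38],np.pi/2))
```

```text
[[ 0.363  0.888  0.282  0.115]
 [ 0.932 -0.345 -0.111  0.519]
 [-0.001  0.303 -0.953  0.384]
 [ 0.     0.     0.     1.   ]] 278.59093902894125 318.5118718058168 197.03257345851353
[array([-0.3678, -0.0917,  0.0242]), array([-1.000e-03,  1.000e-03,  1.199e+00])]
```

Run:
```python
from h import *
from cell import robot
print(goto(robot,[.44,.30,.34],np.pi))
```

```text
[array([-0.301 , -0.0855,  0.0643]), array([-0.001, -0.   , -0.372])]
```

Careful with the scale: shifts go in shares of 40 cm and turns go in shares of 180 degrees. That gives: -0.0376 m / 0.4 = -0.094, -0.0107 m / 0.4 = -0.0268.

```bash
python3 drive.py '[[[-0.094,-0.0268,0.02],[0,0,0]],[[-0.094,-0.0268,0.02],[0,0,0]],[[-0.094,-0.0268,0.02],[0,0,0]],[[-0.094,-0.0268,0.02],[0,0,0]],[[-0.094,-0.0268,0.02],[0,0,0]],[[-0.094,-0.0268,0.02],[0,0,0]],[[-0.094,-0.0268,0.02],[0,0,0]],[[-0.094,-0.0268,0.02],[0,0,0]]]'
python3 drive.py '[[[0,0,0],[0,0,-0.0395]],[[0,0,0],[0,0,-0.0395]],[[0,0,0],[0,0,-0.0395]],[[0,0,0],[0,0,0]],[[0,0,0],[0,0,0]]]'
python3 -c "
from h import *
from cell import robot
snap(robot,'w1')"
python3 drive.py '[[[0,-0.0875,0],[0,0,0]],[[0,-0.0875,0],[0,0,0]],[[0,-0.0875,0],[0,0,0]],[[0,-0.0875,0],[0,0,0]],[[0,-0.0875,0],[0,0,0]],[[0,0,0],[0,0,0]],[[0,0,0],[0,0,0]]]'
python3 -c "
from h import *
from cell import robot
snap(robot,'w2')"
python3 drive.py '[[[0,-0.1,0],[0,0,0]],[[0,-0.1,0],[0,0,0]],[[0,-0.1,0],[0,0,0]],[[0,-0.1,0],[0,0,0]],[[0,-0.1,0],[0,0,0]],[[0,-0.1,0],[0,0,0]],[[0,0,0],[0,0,0]],[[0,0,0],[0,0,0]]]'
python3 -c "
from h import *
from cell import robot
snap(robot,'w3')"
python3 drive.py '[[[0,-0.1,0],[0,0,0]],[[0,-0.1,0],[0,0,0]],[[0,-0.1,0],[0,0,0]],[[0,-0.1,0],[0,0,0]],[[0,0,0],[0,0,0]],[[0,0,0],[0,0,0]]]'
python3 -c "
from h import *
from cell import robot
snap(robot,'w4')
a=[cv2.imread(f'pics/w{i}.png') for i in (1,2,3,4)]
cv2.imwrite('pics/w12.png',np.vstack(a[:2])[:, :]);cv2.imwrite('pics/w34.png',np.vstack(a[2:]))"
```

```text
time: 0.82
tool_pos: [0.4411, 0.2986, 0.3402]
tool_rot: [-3.142, -0.0, 2.77]
contact_force: [0.3, 1.8, 0.5]
opening: 0.092
grip_force: 0.0
time: 1.23
tool_pos: [0.4398, 0.3001, 0.3405]
tool_rot: [-3.141, -0.0, 3.138]
contact_force: [-0.4, 0.5, 0.5]
opening: 0.0921
grip_force: 0.0
time: 1.87
tool_pos: [0.4399, 0.1239, 0.341]
tool_rot: [3.141, 0.0, 3.136]
contact_force: [0.3, 0.8, -0.2]
opening: 0.0918
grip_force: 0.0
time: 2.58
tool_pos: [0.4404, -0.1155, 0.3405]
tool_rot: [3.141, 0.0, 3.138]
contact_force: [-0.3, 0.6, 0.3]
opening: 0.0915
grip_force: 0.0
time: 3.13
tool_pos: [0.4408, -0.2744, 0.3402]
tool_rot: [3.141, -0.0, 3.141]
contact_force: [-0.5, -0.0, -0.3]
opening: 0.0917
grip_force: 0.0
```

View pics/w2.png

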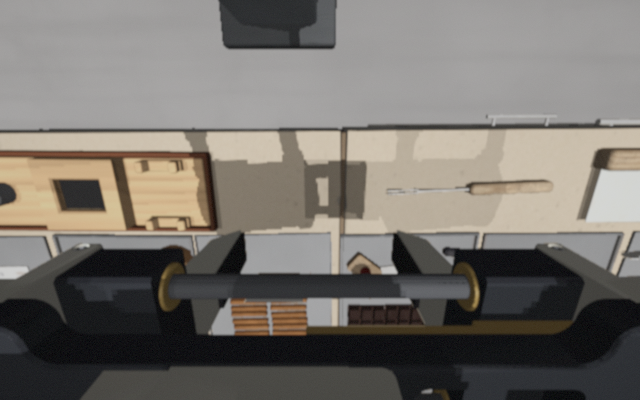

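View pics/w3.png

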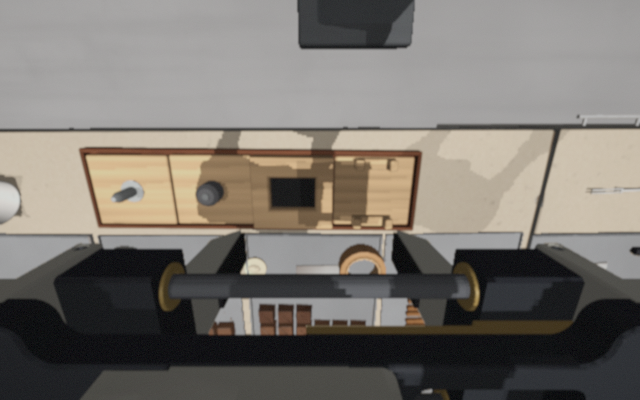

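The wrist views show the organiser clearly: w3 has the post (125,193), hub (208,192), well (293,193) and pen rest (375,193). The gripper hides the loose objects, so I'll take views from further forward.

Scaled: -0.04 m / 0.4 = -0.1, -0.03 m / 0.4 = -0.075.

```bash
cat > s.sh <<'E'
python3 -c "
from h import *
from cell import robot
snap(robot,'$1')"
E
python3 drive.py '[[[-0.1,0,0],[0,0,0]],[[-0.1,0,0],[0,0,0]],[[-0.075,0,0],[0,0,0]],[[0,0,0],[0,0,0]],[[0,0,0],[0,0,0]]]' | sed -n 2p; sh s.sh v1
python3 drive.py '[[[0,0.1,0],[0,0,0]],[[0,0.1,0],[0,0,0]],[[0,0.1,0],[0,0,0]],[[0,0.1,0],[0,0,0]],[[0,0,0],[0,0,0]],[[0,0,0],[0,0,0]]]' | sed -n 2p; sh s.sh v2
python3 drive.py '[[[0,0.1,0],[0,0,0]],[[0,0.1,0],[0,0,0]],[[0,0.1,0],[0,0,0]],[[0,0.1,0],[0,0,0]],[[0,0.1,0],[0,0,0]],[[0,0,0],[0,0,0]],[[0,0,0],[0,0,0]]]' | sed -n 2p; sh s.sh v3
python3 drive.py '[[[0,0.1,0],[0,0,0]],[[0,0.1,0],[0,0,0]],[[0,0.1,0],[0,0,0]],[[0,0.1,0],[0,0,0]],[[0,0.1,0],[0,0,0]],[[0,0,0],[0,0,0]],[[0,0,0],[0,0,0]]]' | sed -n 1,2p; sh s.sh v4
python3 -c "
import cv2,numpy as np
cv2.imwrite('pics/v1234.png',np.vstack([cv2.imread(f'pics/v{i}.png')[105:250] for i in (1,2,3,4)]))"
```

```text
tool_pos: [0.5516, -0.2715, 0.34]
tool_pos: [0.5489, -0.1121, 0.3414]
tool_pos: [0.5497, 0.0857, 0.3408]
time: 5.42
tool_pos: [0.5504, 0.2847, 0.3403]
```

View pics/v1234.png

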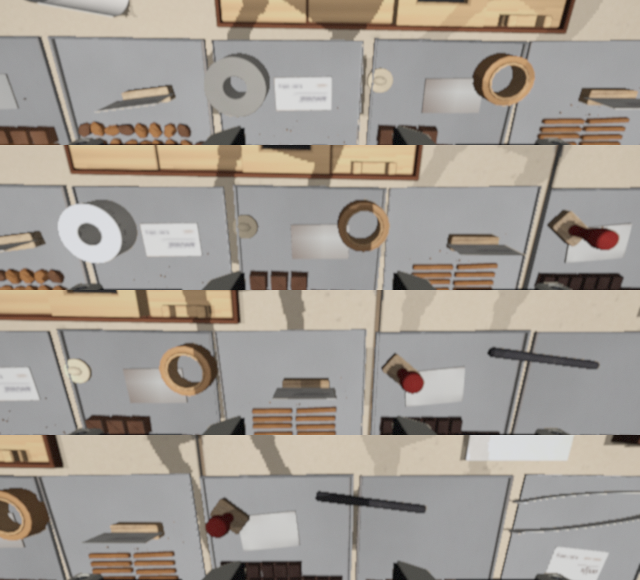

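The stacked wrist views show everything unobstructed, in stacked-picture pixels:
- **Sticker roll:** (237,86) in v1 and (90,233) in v2.
- **Tape roll:** (505,80), (362,226) and (187,370) in v1–v3.
- **Stamp knob:** (607,238), (412,382) and (217,525) in v2–v4.
- **Marker ends:** (491,352) and (597,365) in v3.
- **Bonbon:** (380,80) in v1.

I'll triangulate these and check the result with overlays.

```bash
cat > m.py <<'E'
from h import *
C={k:load(k+".npz") for k in("v1","v2","v3","v4","w2","w3","w4","top0","scene0")}
T=lambda **k:tri(*[(C[a],b) for a,b in k.items()])
for n,k in dict(sticker=dict(v1=(235,190),v2=(90,194)),tape=dict(v1=(505,186),v2=(362,186),v3=(187,185)),
 knob=dict(v2=(607,198),v3=(412,197),v4=(217,195)),mkR=dict(v3=(491,167),v4=(318,166)),mkL=dict(v3=(597,180),v4=(424,179)),
 bon=dict(v1=(380,185),v2=(246,186),v3=(79,186)),hub=dict(w3=(207,194),top0=(407,217)),well=dict(w3=(293,193),w2=(81,195))).items():
    p,e=T(**k);print(n,np.round(p,4),round(e,4))
for s in ((84,151),(419,153),(414,231),(98,228)): print("tray",np.round(plane(C["w3"],s,.017),4))
E
python3 m.py
python3 - <<'E'
import cv2,numpy as np
a=[("v1",190,130,290,250),("v2",40,130,140,250),("v2",320,130,420,250),("v3",140,130,240,250),("v3",370,150,440,220),("v4",200,150,270,220),("w3",70,140,260,240),("w3",240,140,430,240)]
f=lambda n,x,y,X,Y,s:cv2.resize(cv2.imread(f"pics/{n}.png")[y:Y,x:X],None,fx=s,fy=s,interpolation=2)
r1=np.hstack([f(*k,2) for k in a[:4]]);r2=np.hstack([f(*k,2) for k in a[6:]])
r3=np.hstack([f(*k,2.5) for k in a[4:6]])
im=np.zeros((r1.shape[0]+r2.shape[0]+r3.shape[0],800,3),np.uint8);y=0
for r in(r1,r2,r3): r=r[:,:800];im[y:y+r.shape[0],:r.shape[1]]=r;y+=r.shape[0]
im=im[:600];cv2.imwrite("pics/z.png",im);print(im.shape)
E
```

```text
sticker [ 0.5559 -0.3614  0.0301] 0.0016
tape [ 0.5506 -0.0622  0.0188] 0.0008
knob [0.5528 0.1816 0.0512] 0.001
mkR [0.5315 0.2842 0.0051] 0.0
mkL [0.5453 0.4055 0.0102] 0.0001
bon [ 0.5558 -0.1981  0.0021] 0.0008
hub [ 0.4489 -0.238   0.0262] 0.0005
well [ 0.4497 -0.1438  0.0206] 0.0004
tray [ 0.4021 -0.3698  0.017 ]
tray [ 0.4053 -0.0055  0.017 ]
tray [ 0.4981 -0.0016  0.017 ]
tray [ 0.4931 -0.3766  0.017 ]
(600, 800, 3)
```

View pics/z.png

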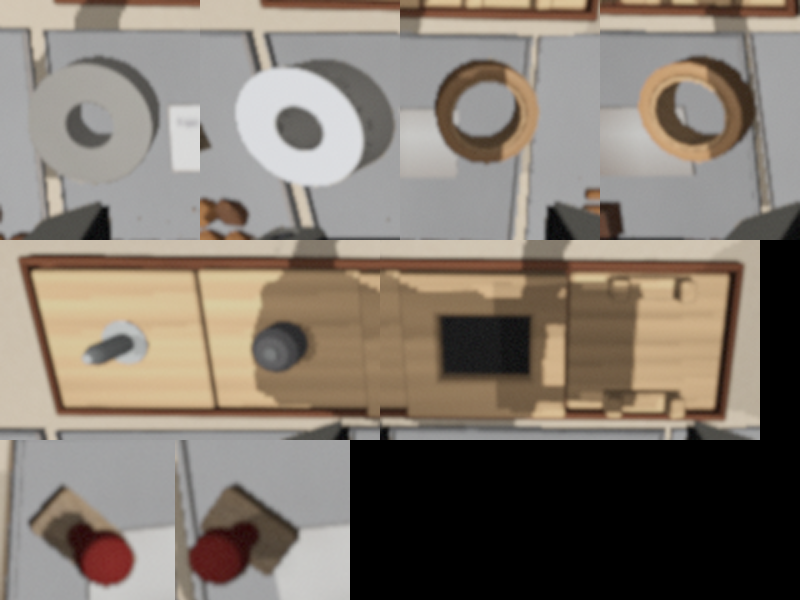

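The sharper zoom gives these face centres: sticker roll v1 (235.7,190.3) and v2 (90,192.8); tape roll v2 (360.5,185.5) and v3 (183,185). It also shows the stamp foot corners, the post base (132.5,191) and tip (117.5,197.5), and the saddles.

```bash
cat > m2.py <<'E'
from h import *
C={k:load(k+".npz") for k in("v1","v2","v3","v4","w2","w3","w4","top0","scene0")}
T=lambda **k:tri(*[(C[a],b) for a,b in k.items()])
for n,k in dict(sticker=dict(v1=(235.7,190.3),v2=(90,192.8)),tape=dict(v2=(360.5,185.5),v3=(183,185)),foot=dict(v3=(395.2,168.8),v4=(224.4,168.4))).items():
    p,e=T(**k);print(n,np.round(p,4),round(e,4))
for n,v,uv,z in[("postbase","w3",(132.5,191),.014),("posttip","w3",(117.5,197.5),.045),("hubtop","w3",(205.5,194.2),.036),("well","w3",(292.5,193),.024),("sad1","w3",(376,165),.024),("sad2","w3",(372.5,222),.024),
 ("f4t","v4",(224.4,168.4),.012),("f4r","v4",(249.2,188),.012),("f4b","v4",(238,202.8),.012),("f3t","v3",(395.2,168.8),.012),("f3l","v3",(382,182.8),.012),("st1","v1",(235.7,190.3),.03),("st2","v2",(90,192.8),.03),("tp2","v2",(360.5,185.5),.025),("tp3","v3",(183,185),.025),
 ("mR3","v3",(491,167),.006),("mL3","v3",(597,180),.006),("mR4","v4",(318,166),.006),("mL4","v4",(424,179),.006)]:
    print(n,np.round(plane(C[v],uv,z),4))
E
python3 m2.py
```

```text
sticker [ 0.5551 -0.3603  0.0312] 0.0008
tape [ 0.5493 -0.065   0.0213] 0.0004
foot [0.535  0.1752 0.0013] 0.0003
postbase [ 0.4484 -0.3285  0.014 ]
posttip [ 0.4463 -0.3239  0.045 ]
hubtop [ 0.4458 -0.2359  0.036 ]
well [ 0.4483 -0.1441  0.024 ]
sad1 [ 0.417 -0.053  0.024]
sad2 [ 0.4834 -0.0531  0.024 ]
f4t [0.5331 0.1789 0.012 ]
f4r [0.5559 0.2051 0.012 ]
f4b [0.5739 0.1906 0.012 ]
f3t [0.5326 0.1722 0.012 ]
f3l [0.5489 0.1585 0.012 ]
st1 [ 0.5546 -0.3606  0.03  ]
st2 [ 0.5562 -0.3615  0.03  ]
tp2 [ 0.5478 -0.0656  0.025 ]
tp3 [ 0.5487 -0.0632  0.025 ]
mR3 [0.5314 0.2836 0.006 ]
mL3 [0.5463 0.4098 0.006 ]
mR4 [0.5314 0.2842 0.006 ]
mL4 [0.5464 0.4072 0.006 ]
```

Scaled: 0.0333 m / 0.4 = 0.0833, 0.0204 m / 0.4 = 0.051, 0.121 rad / 3.1416 = 0.0385.

```bash
python3 drive.py '[[[0.0095,0.051,0.0833],[0,0,0]],[[0.0095,0.051,0.0833],[0,0,0]],[[0.0095,0.051,0.0833],[0,0,0]],[[0,0,0],[0,0,0.0385]],[[0,0,0],[0,0,0.0385]],[[0,0,0],[0,0,0.0385]],[[0,0,0],[0,0,0.0385]],[[0,0,0],[0,0,0.0385]]]' 0.05 20 >/dev/null
python3 drive.py '[[[0,0,0],[0,0,0.0385]],[[0,0,0],[0,0,0.0385]],[[0,0,0],[0,0,0.0385]],[[0,0,0],[0,0,0.0385]],[[0,0,0],[0,0,0.0385]],[[0,0,0],[0,0,0.0385]],[[0,0,0],[0,0,0.0385]],[[0,0,0],[0,0,0.0385]]]' >/dev/null
python3 drive.py '[[[0,0,0],[0,0,0.0385]],[[0,0,0],[0,0,0]],[[0,0,0],[0,0,0]]]'
python3 -c "
from h import *
from cell import robot
print(goto(robot,[.539,.346,.180],1.45))"
```

```text
time: 7.05
tool_pos: [0.5395, 0.344, 0.241]
tool_rot: [3.141, 0.0, 1.448]
contact_force: [-0.7, -0.3, 0.2]
opening: 0.05
grip_force: 0.0
[array([ 0.0019, -0.0008,  0.061 ]), array([ 0.   ,  0.   , -0.002])]
```

Scaled: 0.025 m / 0.4 = 0.0625, 0.02 m / 0.4 = 0.05.

```bash
python3 drive.py '[[[0.005,-0.0025,0.0625],[0,0,0]],[[0,0,0.05],[0,0,0]],[[0,0,0.025],[0,0,0]],[[0,0,0.015],[0,0,0]],[[0,0,0],[0,0,0]],[[0,0,0],[0,0,0]]]'
python3 drive.py '[[[0,0,0],[0,0,0]],[[0,0,0],[0,0,0]],[[0,0,0],[0,0,0]],[[0,0,0],[0,0,0]],[[0,0,0],[0,0,0]]]' 0.0 20
python3 drive.py '[[[0,0,-0.075],[0,0,0]],[[0,0,-0.1],[0,0,0]],[[0,0,-0.075],[0,0,0]],[[0,0,0],[0,0,0]]]'
sh s.sh g1
python3 -c "
from h import *
from cell import robot
print(goto(robot,[.449,-.0525,.28],0))"
```

```text
time: 7.55
tool_pos: [0.5382, 0.3481, 0.1804]
tool_rot: [3.141, -0.0, 1.449]
contact_force: [-0.1, 0.9, -0.2]
opening: 0.0499
grip_force: 0.0
time: 7.97
tool_pos: [0.5377, 0.3485, 0.1801]
tool_rot: [3.141, -0.0, 1.448]
contact_force: [-0.1, 0.3, 0.4]
opening: 0.021
grip_force: 0.0
time: 8.3
tool_pos: [0.5391, 0.3493, 0.2873]
tool_rot: [3.131, -0.007, 1.448]
contact_force: [0.4, 0.6, 1.6]
opening: 0.0008
grip_force: 0.0
[array([-0.4094, -0.0397,  0.002 ]), array([ 0.002, -0.009,  1.448])]
```

View pics/g1.png

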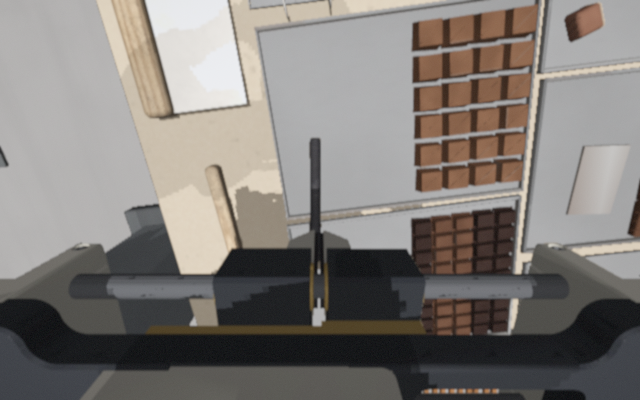

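The lift started before the slow fingers had closed, so they shut empty above the marker. The marker still lies on the table, far end (315,140), centred in the finger plane. I'll reopen and repeat, with more time to close.

Scaled: 0.02 m / 0.4 = 0.05.

```bash
python3 -c "
from h import *
from cell import robot
c=load('g1.npz');print(plane(c,(315,140),.006),plane(c,(316,200),.006));print(goto(robot,[.539,.346,.18],1.45))"
python3 drive.py '[[[0,0,0.05],[0,0,0]],[[0,0,0],[0,0,0]],[[0,0,0],[0,0,0]],[[0,0,0],[0,0,0]],[[0,0,0],[0,0,0]],[[0,0,0],[0,0,0]],[[0,0,0],[0,0,0]],[[0,0,0],[0,0,0]]]' 0.05 20
```

```text
[0.54648571 0.4056243  0.006     ] [0.54014738 0.34758619 0.006     ]
[array([-3.400e-03,  1.000e-04,  1.041e-01]), array([ 0.007, -0.005, -0.002])]
time: 9.02
tool_pos: [0.5378, 0.3485, 0.2601]
tool_rot: [3.141, -0.0, 1.448]
contact_force: [-0.4, -0.1, -0.4]
opening: 0.0482
grip_force: 0.0
```

Scaled: 0.03 m / 0.4 = 0.075, 0.025 m / 0.4 = 0.0625.

```bash
python3 drive.py '[[[-0.005,0.0025,0.075],[0,0,0]],[[0,0,0.0625],[0,0,0]],[[0,0,0.0375],[0,0,0]],[[0,0,0.025],[0,0,0]],[[0,0,0],[0,0,0]],[[0,0,0],[0,0,0]]]'
python3 drive.py '[[[0,0,0],[0,0,0]],[[0,0,0],[0,0,0]],[[0,0,0],[0,0,0]],[[0,0,0],[0,0,0]],[[0,0,0],[0,0,0]],[[0,0,0],[0,0,0]],[[0,0,0],[0,0,0]],[[0,0,0],[0,0,0]]]' 0.0 20
python3 drive.py '[[[0,0,-0.075],[0,0,0]],[[0,0,-0.1],[0,0,0]],[[0,0,-0.075],[0,0,0]],[[0,0,0],[0,0,0]]]'
python3 -c "
from h import *
from cell import robot
print(goto(robot,[.449,-.0525,.28],0))"
```

```text
time: 9.52
tool_pos: [0.5387, 0.3465, 0.1802]
tool_rot: [3.141, -0.0, 1.448]
contact_force: [0.6, -0.1, 0.2]
opening: 0.0498
grip_force: 0.0
time: 10.18
tool_pos: [0.5385, 0.3464, 0.1799]
tool_rot: [3.141, -0.0, 1.448]
contact_force: [-0.8, -0.4, 0.3]
opening: 0.012
grip_force: 20.0
time: 10.52
tool_pos: [0.5399, 0.3472, 0.2871]
tool_rot: [3.131, -0.007, 1.448]
contact_force: [0.5, 0.2, 0.7]
opening: 0.0119
grip_force: 20.0
[array([-0.4078, -0.0413,  0.0039]), array([ 0.004, -0.013,  1.448])]
```

Scaled: -0.037 m / 0.4 = -0.0925, -0.0038 m / 0.4 = -0.0095.

```bash
python3 drive.py '[[[-0.0925,-0.0095,0],[0,0,0]],[[-0.0925,-0.0095,0],[0,0,0]],[[-0.0925,-0.0095,0],[0,0,0]],[[-0.0925,-0.0095,0],[0,0,0]],[[-0.0925,-0.0095,0],[0,0,0]],[[-0.0925,-0.0095,0],[0,0,0]],[[-0.0925,-0.0095,0],[0,0,0]],[[-0.0925,-0.0095,0],[0,0,0]]]' >/dev/null
python3 drive.py '[[[-0.0925,-0.0095,0],[0,0,0]],[[-0.0925,-0.0095,0],[0,0,0]],[[-0.0925,-0.0095,0],[0,0,0]],[[0,0,0],[0,0,0.0384]],[[0,0,0],[0,0,0.0384]],[[0,0,0],[0,0,0.0384]],[[0,0,0],[0,0,0.0384]],[[0,0,0],[0,0,0.0384]]]' >/dev/null
python3 drive.py '[[[0,0,0],[0,0,0.0384]],[[0,0,0],[0,0,0.0384]],[[0,0,0],[0,0,0.0384]],[[0,0,0],[0,0,0.0384]],[[0,0,0],[0,0,0.0384]],[[0,0,0],[0,0,0.0384]],[[0,0,0],[0,0,0.0384]],[[0,0,0],[0,0,0]]]' >/dev/null
python3 drive.py '[[[0,0,0],[0,0,0]]]'; sh s.sh g2
python3 -c "
from h import *
from cell import robot
print(goto(robot,[.449,-.0525,.198],0))"
```

```text
time: 12.6
tool_pos: [0.4469, -0.0524, 0.2796]
tool_rot: [-3.141, 0.0, 0.003]
contact_force: [0.1, 0.0, -1.1]
opening: 0.0126
grip_force: 20.0
[array([0.002 , 0.0001, 0.0817]), array([-0.   ,  0.   ,  0.003])]
```

View pics/g2.png

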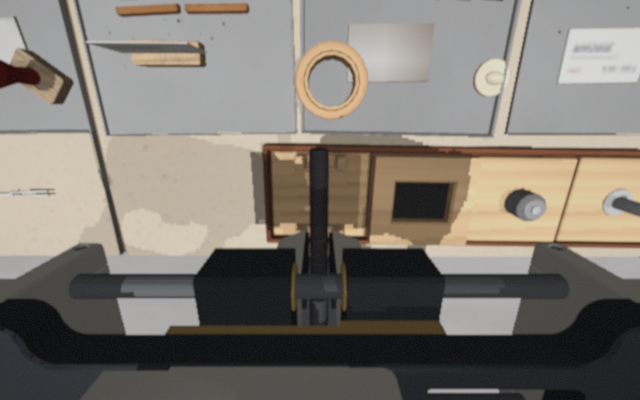

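The marker is held at column 318, in line with the pen rest, far end (318,150).

Scaled: 0.03 m / 0.4 = 0.075, 0.025 m / 0.4 = 0.0625.

```bash
python3 -c "
from h import *
c=load('g2.npz');print(plane(c,(318,150),.106), 'ring',plane(c,(332,79),.025),'saddles',plane(c,(318,160),.024))"
python3 drive.py '[[[0.005,0,0.075],[0,0,0]],[[0,0,0.0625],[0,0,0]],[[0,0,0.0375],[0,0,0]],[[0,0,0.0225],[0,0,0]],[[0,0,0.0075],[0,0,0]],[[0,0,0],[0,0,0]],[[0,0,0],[0,0,0]]]'
```

```text
[ 0.50839622 -0.05183087  0.106     ] ring [ 0.55196068 -0.06242126  0.025     ] saddles [ 0.48816906 -0.05171664  0.024     ]
time: 13.23
tool_pos: [0.4494, -0.0525, 0.1984]
tool_rot: [3.141, -0.001, 0.0]
contact_force: [-0.1, 0.1, -0.1]
opening: 0.0121
grip_force: 20.0
```

Scaled: 0.002 m / 0.4 = 0.005.

```bash
python3 drive.py '[[[0,0,0.005],[0,0,0]],[[0,0,0],[0,0,0]],[[0,0,0],[0,0,0]],[[0,0,0],[0,0,0]],[[0,0,0],[0,0,0]],[[0,0,0],[0,0,0]]]' 0.04
python3 drive.py '[[[0,0,-0.05],[0,0,0]],[[0,0,-0.075],[0,0,0]],[[0,0,-0.1],[0,0,0]],[[0,0,0],[0,0,0]],[[0,0,0],[0,0,0]]]' 0.06; sh s.sh p1
python3 -c "
from h import *
from cell import robot
c=load('p1.npz');cv2.imwrite('pics/p1c.png',c['image'][60:260,150:450,::-1])
print(goto(robot,[.553,.182,.29],.88))"
```

```text
time: 13.73
tool_pos: [0.4491, -0.0525, 0.196]
tool_rot: [3.142, -0.0, -0.001]
contact_force: [0.8, -0.7, -0.4]
opening: 0.0396
grip_force: 0.0
time: 14.15
tool_pos: [0.4496, -0.0526, 0.2878]
tool_rot: [3.14, -0.005, -0.001]
contact_force: [-1.1, 0.1, -0.4]
opening: 0.0595
grip_force: 0.0
[array([ 0.1039, -0.2345, -0.0036]), array([ 0.001, -0.001, -0.881])]
```

View pics/p1c.png

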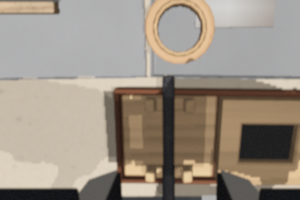

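The marker now lies through both notches, at crop column 168. The stamp is next.

Scaled: -0.0335 m / 0.4 = -0.0838, 0.0148 m / 0.4 = 0.037.

```bash
python3 drive.py '[[[0.037,-0.0838,0],[0,0,0]],[[0.037,-0.0838,0],[0,0,0]],[[0.037,-0.0838,0],[0,0,0]],[[0.037,-0.0838,0],[0,0,0]],[[0.037,-0.0838,0],[0,0,0]],[[0.037,-0.0838,0],[0,0,0]],[[0.037,-0.0838,0],[0,0,0]]]' >/dev/null
python3 drive.py '[[[0,0,0],[0,0,-0.035]],[[0,0,0],[0,0,-0.035]],[[0,0,0],[0,0,-0.035]],[[0,0,0],[0,0,-0.035]],[[0,0,0],[0,0,-0.035]],[[0,0,0],[0,0,-0.035]],[[0,0,0],[0,0,-0.035]],[[0,0,0],[0,0,-0.035]]]' >/dev/null
python3 drive.py '[[[0,0,0],[0,0,0]],[[0,0,0],[0,0,0]]]' | sed -n 1,3p
python3 -c "
from h import *
from cell import robot
print(goto(robot,[.553,.182,.2075],.88))"
```

```text
time: 15.62
tool_pos: [0.5525, 0.1819, 0.2843]
tool_rot: [-3.14, 0.002, 0.876]
[array([0.0006, 0.0005, 0.0768]), array([-0.002,  0.002, -0.004])]
```

Scaled: 0.03 m / 0.4 = 0.075, 0.025 m / 0.4 = 0.0625.

```bash
python3 drive.py '[[[0,0,0.075],[0,0,0]],[[0,0,0.0625],[0,0,0]],[[0,0,0.0375],[0,0,0]],[[0,0,0.0175],[0,0,0]],[[0,0,0],[0,0,0]],[[0,0,0],[0,0,0]]]' | sed -n 2p
python3 drive.py '[[[0,0,0],[0,0,0]],[[0,0,0],[0,0,0]],[[0,0,0],[0,0,0]],[[0,0,0],[0,0,0]],[[0,0,0],[0,0,0]],[[0,0,0],[0,0,0]],[[0,0,0],[0,0,0]],[[0,0,0],[0,0,0]]]' 0.0 25
python3 drive.py '[[[0,0,-0.05],[0,0,0]],[[0,0,-0.0875],[0,0,0]],[[0,0,-0.0875],[0,0,0]],[[0,0,0],[0,0,0]],[[0,0,0],[0,0,0]]]'
python3 -c "
from h import *
from cell import robot
print(goto(robot,[.449,-.1445,.297]))"
```

```text
tool_pos: [0.5529, 0.182, 0.2088]
time: 16.78
tool_pos: [0.5529, 0.182, 0.2091]
tool_rot: [3.141, -0.0, 0.879]
contact_force: [0.1, -0.8, 2.9]
opening: 0.0218
grip_force: 25.0
time: 17.2
tool_pos: [0.5531, 0.1821, 0.3008]
tool_rot: [3.139, -0.003, 0.879]
contact_force: [0.6, -0.5, -1.3]
opening: 0.0222
grip_force: 25.0
[array([-0.318,  0.128,  0.003])]
```

Scaled: -0.0353 m / 0.4 = -0.0883, 0.0142 m / 0.4 = 0.0355.

```bash
python3 drive.py '[[[-0.0883,0.0355,0],[0,0,0]],[[-0.0883,0.0355,0],[0,0,0]],[[-0.0883,0.0355,0],[0,0,0]],[[-0.0883,0.0355,0],[0,0,0]],[[-0.0883,0.0355,0],[0,0,0]],[[-0.0883,0.0355,0],[0,0,0]],[[-0.0883,0.0355,0],[0,0,0]],[[-0.0883,0.0355,0],[0,0,0]]]' >/dev/null
python3 drive.py '[[[-0.0883,0.0355,0],[0,0,0]],[[0,0,0],[0,0,-0.0366]],[[0,0,0],[0,0,-0.0366]],[[0,0,0],[0,0,-0.0366]],[[0,0,0],[0,0,-0.0366]],[[0,0,0],[0,0,-0.0366]],[[0,0,0],[0,0,-0.0366]],[[0,0,0],[0,0,0]]]' >/dev/null
python3 drive.py '[[[0,0,0],[0,0,0]],[[0,0,0],[0,0,0]]]'
python3 -c "
from h import *
from cell import robot
c=snap(robot,'g3');t=snap(robot,'t3','top');s=snap(robot,'s3','scene')
f=lambda im,k:cv2.resize(im[:,:,::-1],None,fx=k,fy=k,interpolation=2)
a=f(c['image'][120:340,200:440],1.6);b=f(s['image'][170:300,280:420],2.7);b=b[:a.shape[0]]
h=max(a.shape[0],b.shape[0]);a=np.pad(a,((0,h-a.shape[0]),(0,0),(0,0)));b=np.pad(b,((0,h-b.shape[0]),(0,0),(0,0)))
cv2.imwrite('pics/g3c.png',np.hstack([a,b]))
print(goto(robot,[.449,-.1445,.2255],1.571))"
```

```text
time: 18.7
tool_pos: [0.4485, -0.1441, 0.2981]
tool_rot: [-3.14, -0.001, 1.566]
contact_force: [0.0, 0.2, -0.2]
opening: 0.022
grip_force: 25.0
[array([-0.0003,  0.0004,  0.073 ]), array([-0.   , -0.   , -0.003])]
```

View pics/g3c.png

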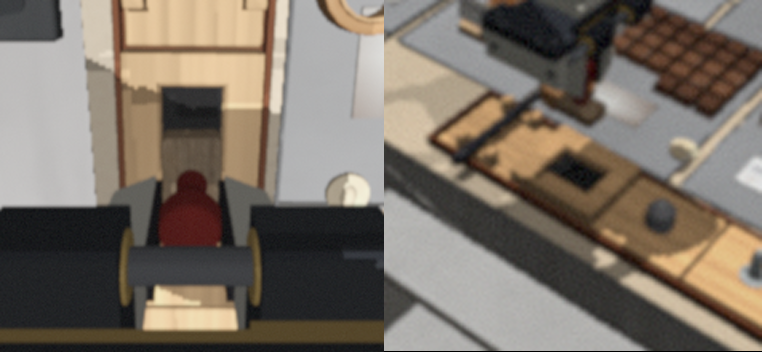

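The foot is square with the well: in the wrist crop its edges at columns 162–222 line up with the well's. Lowering it now.

Scaled: 0.025 m / 0.4 = 0.0625, 0.014 m / 0.4 = 0.035.

```bash
python3 drive.py '[[[0,0,0.0625],[0,0,0]],[[0,0,0.05],[0,0,0]],[[0,0,0.035],[0,0,0]],[[0,0,0.02],[0,0,0]],[[0,0,0.0125],[0,0,0]],[[0,0,0],[0,0,0]],[[0,0,0],[0,0,0]]]'
python3 drive.py '[[[0,0,0.005],[0,0,0]],[[0,0,0.0025],[0,0,0]],[[0,0,0],[0,0,0]],[[0,0,0],[0,0,0]]]'
```

```text
time: 19.43
tool_pos: [0.4489, -0.1444, 0.2272]
tool_rot: [3.141, 0.0, 1.569]
contact_force: [-0.6, -0.5, 0.2]
opening: 0.0218
grip_force: 25.0
time: 19.77
tool_pos: [0.4487, -0.1443, 0.2241]
tool_rot: [3.141, 0.0, 1.569]
contact_force: [0.5, 0.4, -0.5]
opening: 0.022
grip_force: 25.0
```

Careful with the scale: shifts go in shares of 40 cm and turns go in shares of 180 degrees. That gives: 0.001 m / 0.4 = 0.0025.

```bash
python3 drive.py '[[[0,0,0.0025],[0,0,0]],[[0,0,0.0025],[0,0,0]],[[0,0,0],[0,0,0]],[[0,0,0],[0,0,0]]]' | sed -n 2,4p
python3 drive.py '[[[0,0,0],[0,0,0]],[[0,0,0],[0,0,0]],[[0,0,0],[0,0,0]],[[0,0,0],[0,0,0]],[[0,0,0],[0,0,0]],[[0,0,0],[0,0,0]],[[0,0,0],[0,0,0]]]' 0.06
python3 drive.py '[[[0,0,-0.05],[0,0,0]],[[0,0,-0.1],[0,0,0]],[[0,0,-0.075],[0,0,0]],[[0,0,0],[0,0,0]]]' 0.08
python3 -c "
from h import *
from cell import robot
t=snap(robot,'t4','top')
print(goto(robot,[.55,-.063,.30],1.571))"
```

```text
tool_pos: [0.449, -0.1443, 0.2228]
tool_rot: [3.14, 0.001, 1.569]
contact_force: [-1.7, 1.5, 8.6]
time: 20.68
tool_pos: [0.4486, -0.1442, 0.2217]
tool_rot: [-3.141, -0.0, 1.569]
contact_force: [-0.3, 0.9, 0.4]
opening: 0.0592
grip_force: 0.0
time: 21.02
tool_pos: [0.45, -0.1449, 0.3171]
tool_rot: [3.132, 0.005, 1.569]
contact_force: [1.3, -0.4, 0.5]
opening: 0.0784
grip_force: 0.0
[array([0.0818, 0.1004, 0.015 ]), array([ 0.006,  0.003, -0.002])]
```

Scaled: 0.0201 m / 0.4 = 0.0503, 0.0163 m / 0.4 = 0.0408.

```bash
python3 drive.py '[[[0.0408,0.0503,0.0075],[0,0,0]],[[0.0408,0.0503,0.0075],[0,0,0]],[[0.0408,0.0503,0.0075],[0,0,0]],[[0.0408,0.0503,0.0075],[0,0,0]],[[0.0408,0.0503,0.0075],[0,0,0]],[[0,0,0],[0,0,0]],[[0,0,0],[0,0,0]]]' >/dev/null;sh s.sh g4
python3 -c "
from h import *
from cell import robot
c=load('g4.npz');cv2.imwrite('pics/g4c.png',c['image'][:,:,::-1])
print(goto(robot,[.55,-.063,.182],1.571))"
```

```text
[array([-0.0004,  0.0015,  0.1134]), array([-0.003, -0.   , -0.001])]
```

View pics/g4c.png

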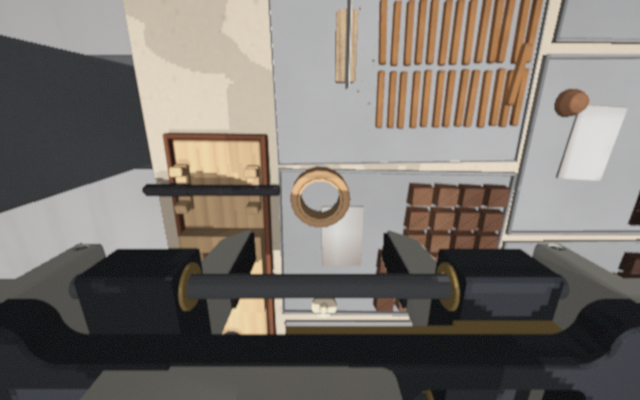

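The marker's rear end overhangs the tray next to the tape roll, image (280,190), so a finger closing along x would hit it. I'll turn 45° for this grasp.

Scaled: -0.112 rad / 3.1416 = -0.0357.

```bash
python3 drive.py '[[[0,0,0],[0,0,-0.0357]],[[0,0,0],[0,0,-0.0357]],[[0,0,0],[0,0,-0.0357]],[[0,0,0],[0,0,-0.0357]],[[0,0,0],[0,0,-0.0357]],[[0,0,0],[0,0,-0.0357]],[[0,0,0],[0,0,-0.0357]],[[0,0,0],[0,0,0]]]' 0.08 >/dev/null
python3 drive.py '[[[0,0,0],[0,0,0]]]' | sed -n 2,3p
python3 -c "
from h import *
from cell import robot
print(plane(load('g4.npz'),(320,197),.025));print(goto(robot,[.5495,-.063,.182],2.356))"
```

```text
tool_pos: [0.5486, -0.0636, 0.2966]
tool_rot: [-3.141, -0.001, 2.349]
[ 0.55074553 -0.05884562  0.025     ]
[array([-0.0003,  0.0011,  0.1146]), array([-0.   , -0.001, -0.007])]
```

Scaled: 0.035 m / 0.4 = 0.0875, 0.025 m / 0.4 = 0.0625.

```bash
python3 drive.py '[[[0,0.005,0.0875],[0,0,0]],[[0,0,0.0875],[0,0,0]],[[0,0,0.0625],[0,0,0]],[[0,0,0.0325],[0,0,0]],[[0,0,0.015],[0,0,0]],[[0,0,0],[0,0,0]],[[0,0,0],[0,0,0]]]'
python3 drive.py '[[[0,0,0],[0,0,0]],[[0,0,0],[0,0,0]],[[0,0,0],[0,0,0]],[[0,0,0],[0,0,0]],[[0,0,0],[0,0,0]],[[0,0,0],[0,0,0]],[[0,0,0],[0,0,0]]]' 0.0 15
python3 drive.py '[[[0,0,-0.05],[0,0,0]],[[0,0,-0.0875],[0,0,0]],[[0,0,-0.0875],[0,0,0]],[[0,0,-0.025],[0,0,0]],[[0,0,0],[0,0,0.0357]],[[0,0,0],[0,0,0.0357]],[[0,0,0],[0,0,0.0357]]]' >/dev/null
python3 drive.py '[[[0,0,0],[0,0,0.0357]],[[0,0,0],[0,0,0.0357]],[[0,0,0],[0,0,0.0357]],[[0,0,0],[0,0,0.0357]],[[0,0,0],[0,0,0]],[[0,0,0],[0,0,0]]]'
python3 -c "
from h import *
from cell import robot
print(goto(robot,[.449,-.2365,.28],1.571))"
```

```text
time: 23.03
tool_pos: [0.5508, -0.0618, 0.1833]
tool_rot: [3.141, 0.0, 2.352]
contact_force: [1.0, -0.4, -0.3]
opening: 0.08
grip_force: 0.0
time: 23.62
tool_pos: [0.5509, -0.0615, 0.1836]
tool_rot: [3.141, 0.001, 2.353]
contact_force: [-1.3, 0.6, 6.1]
opening: 0.0574
grip_force: 15.0
time: 24.7
tool_pos: [0.5506, -0.0615, 0.2824]
tool_rot: [-3.141, -0.0, 1.573]
contact_force: [0.5, -0.7, -0.4]
opening: 0.0569
grip_force: 15.0
[array([-0.1749, -0.1019,  0.0024]), array([-0.001, -0.   ,  0.002])]
```

Scaled: -0.0292 m / 0.4 = -0.073, -0.017 m / 0.4 = -0.0425.

```bash
python3 drive.py '[[[-0.073,-0.0425,0],[0,0,0]],[[-0.073,-0.0425,0],[0,0,0]],[[-0.073,-0.0425,0],[0,0,0]],[[-0.073,-0.0425,0],[0,0,0]],[[-0.073,-0.0425,0],[0,0,0]],[[-0.073,-0.0425,0],[0,0,0]],[[0,0,0],[0,0,0]],[[0,0,0],[0,0,0]]]'; sh s.sh g5
python3 -c "
from h import *
from cell import robot
print(goto(robot,[.449,-.2365,.2],1.571))"
```

```text
time: 25.37
tool_pos: [0.4477, -0.2378, 0.2827]
tool_rot: [3.141, -0.0, 1.569]
contact_force: [0.1, 0.0, -0.4]
opening: 0.0571
grip_force: 15.0
[array([0.0002, 0.0007, 0.0827]), array([ 0.   , -0.001, -0.001])]
```

View pics/g5.png

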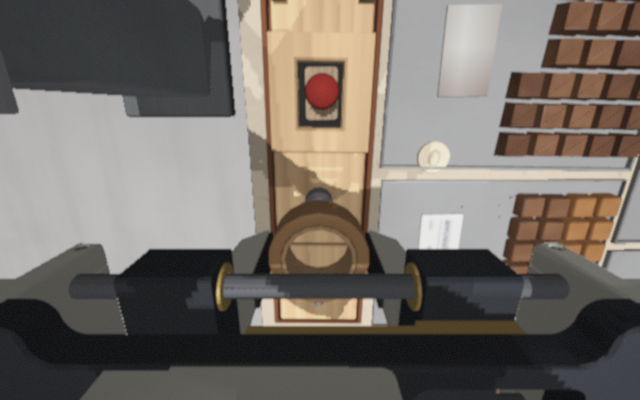

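The stamp stands squarely in its well at (322,92). The tape roll is held level over the hub, in line at column 318.

```bash
python3 drive.py '[[[0.002,0.0025,0.075],[0,0,0]],[[0,0,0.05],[0,0,0]],[[0,0,0.035],[0,0,0]],[[0,0,0.02],[0,0,0]],[[0,0,0.0125],[0,0,0]],[[0,0,0],[0,0,0]],[[0,0,0],[0,0,0]]]'
python3 drive.py '[[[0,0,0.01],[0,0,0]],[[0,0,0.0075],[0,0,0]],[[0,0,0.0025],[0,0,0]],[[0,0,0],[0,0,0]],[[0,0,0],[0,0,0]]]'
```

```text
time: 26.0
tool_pos: [0.4499, -0.2354, 0.2062]
tool_rot: [3.141, 0.0, 1.571]
contact_force: [-0.3, -0.1, -0.4]
opening: 0.0575
grip_force: 15.0
time: 26.42
tool_pos: [0.4494, -0.2358, 0.1979]
tool_rot: [3.141, 0.0, 1.569]
contact_force: [-0.2, -0.2, -0.2]
opening: 0.0573
grip_force: 15.0
```

Scaled: -0.04 m / 0.4 = -0.1, -0.02 m / 0.4 = -0.05, -0.112 rad / 3.1416 = -0.0357.

```bash
python3 drive.py '[[[0,0,0],[0,0,0]],[[0,0,0],[0,0,0]],[[0,0,0],[0,0,0]],[[0,0,0],[0,0,0]],[[0,0,0],[0,0,0]]]' 0.075
python3 drive.py '[[[0,0,-0.05],[0,0,0]],[[0,0,-0.1],[0,0,0]],[[0,0,-0.1],[0,0,0]],[[0,0,0],[0,0,-0.0357]],[[0,0,0],[0,0,-0.0357]],[[0,0,0],[0,0,-0.0357]],[[0,0,0],[0,0,-0.0357]]]' 0.088 >/dev/null
python3 drive.py '[[[0,0,0],[0,0,-0.0357]],[[0,0,0],[0,0,-0.0357]],[[0,0,0],[0,0,-0.0357]],[[0,0,0],[0,0,0]],[[0,0,0],[0,0,0]]]'
python3 -c "
from h import *
from cell import robot
print(goto(robot,[.5553,-.361,.3],2.356))"
```

```text
time: 26.83
tool_pos: [0.4495, -0.2357, 0.1978]
tool_rot: [3.141, -0.0, 1.569]
contact_force: [0.2, 0.0, -0.5]
opening: 0.0748
grip_force: 0.0
time: 27.83
tool_pos: [0.4494, -0.2357, 0.2978]
tool_rot: [3.142, -0.0, 2.35]
contact_force: [-0.1, 0.4, -0.4]
opening: 0.088
grip_force: 0.0
[array([-0.1636, -0.0127, -0.0022]), array([ 0.   , -0.   , -0.006])]
```

Scaled: -0.0327 m / 0.4 = -0.0818, -0.0025 m / 0.4 = -0.0063.

```bash
python3 drive.py '[[[-0.0818,-0.0063,0],[0,0,0]],[[-0.0818,-0.0063,0],[0,0,0]],[[-0.0818,-0.0063,0],[0,0,0]],[[-0.0818,-0.0063,0],[0,0,0]],[[-0.0818,-0.0063,0],[0,0,0]],[[0,0,0],[0,0,0]],[[0,0,0],[0,0,0]]]'; sh s.sh g6
python3 -c "
from h import *
from cell import robot
snap(robot,'t6','top')
print(goto(robot,[.5553,-.361,.185],2.356))
c=load('v1.npz');print('card',plane(c,(172,197),0),plane(c,(135,228),.015),plane(c,(186,228),.015))"
```

```text
time: 28.42
tool_pos: [0.5561, -0.3614, 0.2965]
tool_rot: [3.142, -0.001, 2.35]
contact_force: [-0.4, 0.1, 0.7]
opening: 0.088
grip_force: 0.0
[array([-0.0009, -0.0009,  0.1122]), array([ 0.   , -0.002, -0.004])]
card [ 5.72205008e-01 -4.47238385e-01 -5.55111512e-17] [ 0.6063718  -0.48892572  0.015     ] [ 0.60606164 -0.42828637  0.015     ]
```

View pics/g6.png

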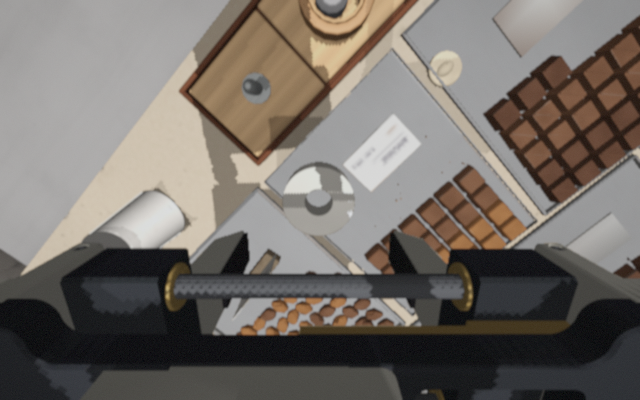

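The tape roll is on its hub at (337,5). The sticker roll is centred ahead at (319,199) and both finger paths are clear.

Scaled: 0.035 m / 0.4 = 0.0875, 0.025 m / 0.4 = 0.0625.

```bash
python3 drive.py '[[[0,-0.0025,0.0875],[0,0,0]],[[0,0,0.0875],[0,0,0]],[[0,0,0.0625],[0,0,0]],[[0,0,0.03],[0,0,0]],[[0,0,0.0125],[0,0,0]],[[0,0,0],[0,0,0]],[[0,0,0],[0,0,0]]]'
python3 drive.py '[[[0,0,0],[0,0,0]],[[0,0,0],[0,0,0]],[[0,0,0],[0,0,0]],[[0,0,0],[0,0,0]],[[0,0,0],[0,0,0]],[[0,0,0],[0,0,0]],[[0,0,0],[0,0,0]]]' 0.0 20
python3 drive.py '[[[0,0,-0.05],[0,0,0]],[[0,0,-0.0875],[0,0,0]],[[0,0,-0.0875],[0,0,0]],[[0,0,-0.025],[0,0,0]],[[0,0,0],[0,0,0.0357]],[[0,0,0],[0,0,0.0357]],[[0,0,0],[0,0,0.0357]]]' >/dev/null
python3 drive.py '[[[0,0,0],[0,0,0.0357]],[[0,0,0],[0,0,0.0357]],[[0,0,0],[0,0,0.0357]],[[0,0,0],[0,0,0.0357]],[[0,0,0],[0,0,0]],[[0,0,0],[0,0,0]]]'
python3 -c "
from h import *
from cell import robot
c=load('g6.npz');print('post',plane(c,(256,87),.014),plane(c,(252,87),.046),'hub',plane(c,(332,2),.036))
print(goto(robot,[.449,-.328,.285],1.571))"
```

```text
time: 29.1
tool_pos: [0.5556, -0.3613, 0.1875]
tool_rot: [3.141, 0.002, 2.353]
contact_force: [0.4, -0.4, -0.0]
opening: 0.0878
grip_force: 0.0
time: 29.68
tool_pos: [0.5554, -0.3613, 0.1868]
tool_rot: [3.141, 0.001, 2.353]
contact_force: [-0.6, 0.8, 5.8]
opening: 0.0673
grip_force: 20.0
time: 30.77
tool_pos: [0.5551, -0.3611, 0.2852]
tool_rot: [-3.141, -0.001, 1.573]
contact_force: [-0.7, 0.1, -0.6]
opening: 0.0676
grip_force: 20.0
post [ 0.4469821  -0.32822614  0.014     ] [ 0.45111876 -0.32726993  0.046     ] hub [ 0.45294158 -0.24178662  0.036     ]
[array([ 0.0333, -0.106 ,  0.0003]), array([-0.001, -0.001,  0.002])]
```

Scaled: -0.0265 m / 0.4 = -0.0663, 0.0083 m / 0.4 = 0.0208.

```bash
python3 drive.py '[[[0.0208,-0.0663,0],[0,0,0]],[[0.0208,-0.0663,0],[0,0,0]],[[0.0208,-0.0663,0],[0,0,0]],[[0.0208,-0.0663,0],[0,0,0]],[[0,0,0],[0,0,0]],[[0,0,0],[0,0,0]]]' | sed -n 2p
python3 drive.py '[[[0,0,0.05],[0,0,0]],[[0,0,0.035],[0,0,0]],[[0,0,0.02],[0,0,0]],[[0,0,0],[0,0,0]],[[0,0,0],[0,0,0]]]'; sh s.sh g7
python3 -c "
from h import *
from cell import robot
s=snap(robot,'s7','scene')
b=cv2.resize(s['image'][200:310,330:480,::-1],None,fx=2.6,fy=2.6,interpolation=2)
c=load('g7.npz');a=cv2.resize(c['image'][120:340,200:440,::-1],(312,286));
cv2.imwrite('pics/g7c.png',np.hstack([a,b]))
print(goto(robot,[.449,-.328,.2008],1.571))"
```

```text
tool_pos: [0.4484, -0.3277, 0.2861]
time: 31.68
tool_pos: [0.4498, -0.3281, 0.2436]
tool_rot: [3.142, -0.0, 1.571]
contact_force: [0.6, 0.3, -1.8]
opening: 0.0672
grip_force: 20.0
[array([ 0.0002, -0.0008,  0.0437]), array([ 0.001,  0.001, -0.001])]
```

View pics/g7c.png

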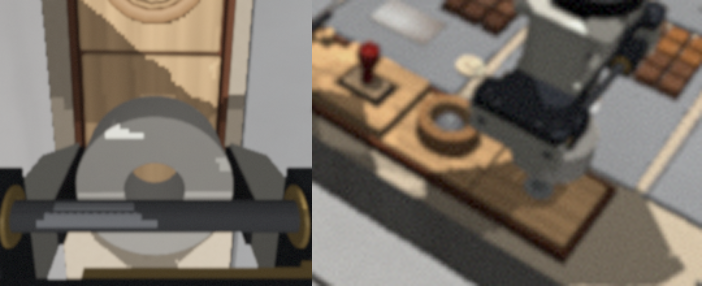

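The stamp (370,60) and tape roll (450,125) are in place. The sticker roll is held level over the post, so I'll lower it in small steps.

Scaled: 0.012 m / 0.4 = 0.03, 0.008 m / 0.4 = 0.02.

```bash
python3 drive.py '[[[0,0,0.03],[0,0,0]],[[0,0,0.03],[0,0,0]],[[0,0,0.02],[0,0,0]],[[0,0,0.01],[0,0,0]],[[0,0,0],[0,0,0]],[[0,0,0],[0,0,0]]]'
python3 drive.py '[[[0,0,0.01],[0,0,0]],[[0,0,0.005],[0,0,0]],[[0,0,0],[0,0,0]],[[0,0,0],[0,0,0]]]'
```

```text
time: 32.28
tool_pos: [0.4494, -0.328, 0.2081]
tool_rot: [3.141, 0.0, 1.57]
contact_force: [0.4, -0.3, 0.4]
opening: 0.067
grip_force: 20.0
time: 32.62
tool_pos: [0.4492, -0.3278, 0.2018]
tool_rot: [3.142, -0.0, 1.569]
contact_force: [0.5, 0.2, -0.4]
opening: 0.0673
grip_force: 20.0
```

Scaled: -0.04 m / 0.4 = -0.1, 0.035 m / 0.4 = 0.0875.

```bash
python3 drive.py '[[[0,0,0],[0,0,0]],[[0,0,0],[0,0,0]],[[0,0,0],[0,0,0]],[[0,0,0],[0,0,0]],[[0,0,0],[0,0,0]]]' 0.085 | tail -2
python3 drive.py '[[[0,0,-0.05],[0,0,0]],[[0,0,-0.1],[0,0,0]],[[0,0,-0.1],[0,0,0]],[[0,0,-0.1],[0,0,0]],[[0,0,-0.05],[0,0,0]]]' >/dev/null
python3 drive.py '[[[0.0875,0.025,0],[0,0,0]],[[0.0875,0.025,0],[0,0,0]],[[0.0875,0.025,0],[0,0,0]],[[0.0875,0.025,0],[0,0,0]],[[0.0875,0.025,0],[0,0,0]],[[0.0875,0.025,0],[0,0,0]],[[0.0875,0.025,0],[0,0,0]],[[0.0875,0.025,0],[0,0,0]]]' >/dev/null
python3 drive.py '[[[0.0875,0,0],[0,0,0]],[[0.0875,0,0],[0,0,0]],[[0.0875,0,0],[0,0,0]],[[0.0875,0,0],[0,0,0]],[[0.0875,0,0],[0,0,0]],[[0.0875,0,0],[0,0,0]],[[0,0,0],[0,0,0]],[[0,0,0],[0,0,0]]]' | sed -n 1,2p
python3 -c "
from h import *
from cell import robot
s=snap(robot,'s8','scene');t=snap(robot,'t8','top')
a=cv2.resize(t['image'][160:240,165:475,::-1],None,fx=2.5,fy=2.5,interpolation=2);b=cv2.resize(s['image'][140:300,220:475,::-1],None,fx=2.4,fy=2.4,interpolation=2)
im=np.zeros((a.shape[0]+b.shape[0],775,3),np.uint8);im[:a.shape[0],:a.shape[1]]=a;im[a.shape[0]:,:b.shape[1]]=b
cv2.imwrite('pics/end.png',im)"
```

```text
opening: 0.0849
grip_force: 0.0
time: 34.78
tool_pos: [0.5295, 0.1637, 0.3617]
```

View pics/end.png

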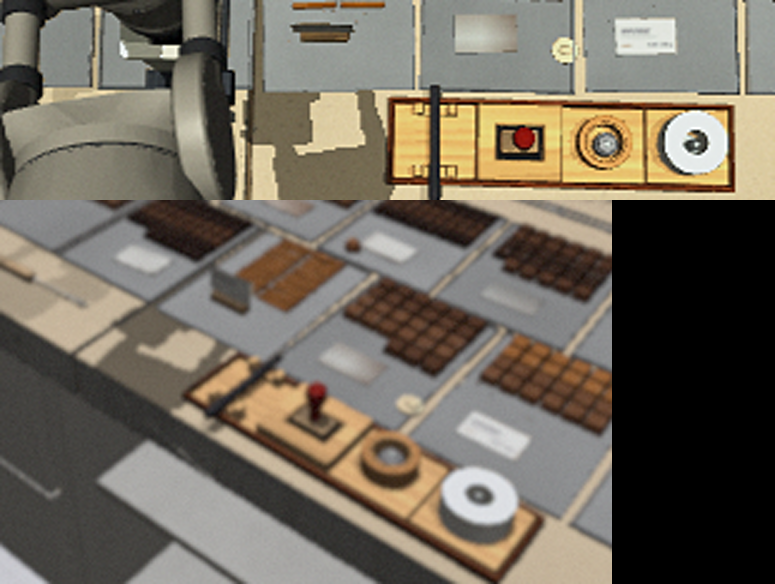

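The final picture shows the marker in both notches at (435,143) and the stamp in its well. The tape roll is down on its hub and the sticker roll down on its post. The bonbon (564,50) and the fork have not moved.

```bash
python3 -c "
from cell import robot
print(robot.hand_in())"
```

```text
the job is handed in; nothing more can be done
None
```

I handed the job in at about 35 s: in the last camera pictures all four items are in their places and the bonbon and fork have not moved, though the hand-in returned no verdict.

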